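Put the serving-pan lids back on their own pans

ROBOT

A 6-joint arm with a two-finger parallel gripper is mounted at the origin on the work surface. World frame = base frame: x ahead of the robot, y to its left, z up, the work surface at z = 0. Lengths are in mm, angles in rad, forces in N, time in s.
With the tool pointing down it reaches from about 350 to 1000 mm from the base axis. Payload 7.1 kg.
Tool frame: the origin (TCP) lies at the very end of the fingers, on their centre line; the grasp point (between the pads) lies 19 mm behind it (ctrl.grasp_offset is the distance from the TCP to the grasp point, in mm); z points along the fingers, y is the line along which they close (so a half turn about z gives the same grasp; the last joint's range is limited). The gripper opens to 85 mm and grips with 20 to 120 N. Pads are 22 mm wide; open, the fingers measure 114 mm over their backs; the gripper's body (76 mm by 85 mm) begins 54 mm behind the grasp point. The pads swing forward as they close: fully open they stand 13 mm farther back than shut.
Start: joints at [-1.203, 0.423, 1.63, -0, 1.089, -0.019], TCP at [235.783, -578.801, 196.019] pointing down, gripper open.
Joint ranges: [-3, 3], [-0.9, 2.11], [0.09, 2.58], [-1.31, 4.45], [0.11, 2.69], [-2.54, 2.54]. Speed limits (rad/s): [2.39, 2.39, 3.01, 3.14, 3.14, 3.14].

INTERFACE

Orientations are given as [roll, pitch, yaw] about the fixed x, y, z axes, in that order (R = Rz(yaw) Ry(pitch) Rx(roll)).
In Python, from workcell import ctrl gives the robot as it stands. Calls block until the motion is done:
- ctrl.reach(position, orientation): joint-space move of the TCP to a pose.
- ctrl.move_straight(position, frame=None, max_speed=150, until_force=None): straight line of the TCP; frame=None keeps the orientation; max_speed is the mean speed in mm/s. With until_force (N) it stops when the force on the tool has changed by that much, and returns True; else False.
- ctrl.set_joints(angles): joint-space move.
- ctrl.let_go() and ctrl.clamp(): open the fingers fully, or close them until they stop; the grip force is fixed at half the most.
- ctrl.dwell(seconds).
- ctrl.solve_ik(position, orientation): joint angles nearest the present ones, or None.
- ctrl.get_image(name): name is "scene" or "top" or "wrist"; returns a dict with "pixels" (480x640x3 uint8, red, green, blue), "mtx" (3x3 intrinsics, pixels), "k1" (the pictures are not rectified: a ray, as slopes to the right and down, at radius r is drawn at 1 + k1 r^2 times it, then the intrinsics apply), "rvec" (rotation vector, rad) and "tvec" (3), from world to camera coordinates, as OpenCV has them. Camera axes: x right, y down, z forward; pixel columns grow to the right and rows downward; lengths in mm; the calibration is good to about 2 mm. A picture is of the moment at which its call begins. There is no depth.
A pose or a line that the arm cannot do raises ctrl.MotionError and nothing moves.
- ctrl.job_done(): hands the job in; it is judged then, once.
Readings, each from a call of its own:
- ctrl.get_time(): time.
- ctrl.get_joint_positions(): joint angles.
- ctrl.get_joint_velocities(): joint speeds.
- ctrl.get_joint_efforts(): joint torques, N m.
- ctrl.get_position(): TCP position.
- ctrl.get_tool_rot(): TCP orientation.
- ctrl.get_force(): force on the tool from outside, world axes, zero at the start.
- ctrl.get_torque(): the same for the moment, N m.
- ctrl.get_gripper_width(): finger opening in mm.
- ctrl.get_finger_force(): force on a finger pad.
Only numpy, scipy, OpenCV 4.12 (cv2) and the standard library are available. Lean on these libraries where they do the work, as an engineer would, in place of code of your own. Each camera call takes 0.05 s, during which the arm holds its last target. There are 200 camera calls.

TASK

On this serving line the three lids have been put on the wrong food pans. Put each lid back on the pan of its own shape (round on round, square on square, oblong on oblong), lying flat, centred and lined up with the pan so that it covers it; use the empty brown tray as the place to rest one lid while you make the swap. Leave the stack of cups, the stack of plates and the serving spoon where they are, and let go of everything at the end.

Things in the scene. Friction and masses are not known exactly. Their poses are not given: they have to be found in the camera images.
- round_lid_center (a point): Round stainless-steel lid: flat plate 144 mm in diameter and 5 mm thick, with a black round knob 26 mm in diameter and 36 mm tall. Its handle stands upright on the middle of the plate. Origin of this point: on the lid's vertical middle axis, half-way up the whole lid (20.5 mm above the underside, 20.5 mm below the handle's top); z points up. Loose, about 0.25 kg. At the start it lies on a pan of another shape. 
- square_lid_center (a point): Square stainless-steel lid: flat plate 116 x 116 mm, 5 mm thick, sides along its x and y, with a black bar handle 44 mm long (along x), 16 mm wide (along y) and 36 mm tall. Its handle stands upright on the middle of the plate. Origin of this point: on the lid's vertical middle axis, half-way up the whole lid (20.5 mm above the underside, 20.5 mm below the handle's top); z points up. Loose, about 0.25 kg. At the start it lies on a pan of another shape. 
- oblong_lid_center (a point): Oblong stainless-steel lid: flat plate 184 mm (along x) by 86 mm (along y), 5 mm thick, with a black bar handle 44 mm long (along x), 16 mm wide (along y) and 36 mm tall. Its handle stands upright on the middle of the plate. Origin of this point: on the lid's vertical middle axis, half-way up the whole lid (20.5 mm above the underside, 20.5 mm below the handle's top); z points up. Loose, about 0.25 kg. At the start it lies on a pan of another shape. 
- round_pan: Round steel food pan, 140 mm in diameter over the rim, opening 114 mm. Fixed to the table. Origin: centre of its underside, on the table; z points up. The flat rim's top, on which a lid lies, is 70 mm above the origin; the rim is 13 mm wide and surrounds the opening. 
- square_pan: Square steel food pan, 112 x 112 mm over the rim (sides along x and y), opening 86 x 86 mm. Fixed to the table. Origin: centre of its underside, on the table; z points up. The flat rim's top, on which a lid lies, is 70 mm above the origin; the rim is 13 mm wide and surrounds the opening. 
- oblong_pan: Oblong steel food pan, 180 mm (along x) by 82 mm (along y) over the rim, opening 154 x 56 mm. Fixed to the table. Origin: centre of its underside, on the table; z points up. The flat rim's top, on which a lid lies, is 70 mm above the origin; the rim is 13 mm wide and surrounds the opening. 
- tray: Empty flat brown serving tray, 220 mm (along x) by 165 mm (along y), floor 4 mm thick with a 6 mm wide edge that rises 4 mm above the floor. Fixed to the table. Origin: centre of its underside, on the table; z points up. Room for one lid of any shape (the oblong one lengthwise).
- cups: Bystander: stack of white paper cups standing upright, 74 mm in diameter, 108 mm tall. Origin: centre of its underside. Loose; leave it alone.
- plates: Bystander: stack of white plastic plates, 130 mm in diameter, 32 mm tall. Origin: centre of its underside. Loose; leave it alone.
- spoon: Bystander: steel serving spoon 200 mm long lying on the table along its x axis. Origin: near its middle, at table height. Loose; leave it alone.
Things that resemble listed ones, but are neither listed nor needed, are in the scene too. Leave any turquoise look-alike of the part that bears oblong_lid_center alone.

How it is judged:
By the outcome, as a careful person would: the job done as asked, in the order asked, and still so for the second after the job is handed in, with the robot touching nothing.
It also fails if it takes over 112 s, if anything falls off the work surface, if the arm or the gripper's body presses on something with over 40 N, if the wrist force passes 120 N, or if a joint passes its speed limit or range.

## Working session

There is one attempt and no reset: what is moved stays moved. The work goes in short steps, each a Python script; the robot and the scene stay as the last script left them, time stands still between calls to the robot, and variables do not carry over. Pictures are saved under pics/ and viewed, at most 14 in all, crops included, and the job is handed in when it is done.

```bash
mkdir -p pics; ls; python3 - <<'E'
from workcell import ctrl
import cv2,numpy as np
for n in ["top","scene"]:
    d=ctrl.get_image(n); cv2.imwrite(f"pics/{n}0.png",d["pixels"][:,:,::-1])
    R=cv2.Rodrigues(np.array(d["rvec"],float))[0]
    print(n,d["mtx"],d["k1"],-R.T@np.array(d["tvec"]).ravel(),R[2])
print(ctrl.get_tool_rot(),ctrl.get_time())
E
```

```text
pics
top [[484.43410066   0.         313.0233244 ]
 [  0.         484.43410066 234.50028232]
 [  0.           0.           1.        ]] -0.017129602607465846 [ 394.63216593  -18.62588002 1072.86715221] [ 0.13175651 -0.02242326 -0.99102847]
scene [[498.79332362   0.         318.19522595]
 [  0.         498.79332362 248.11975689]
 [  0.           0.           1.        ]] -0.027706507501220196 [1417.6841815  -311.97238218  966.37589859] [-0.70387368  0.21680587 -0.67642964]
[-3.14021428e+00 -1.76394104e-05  3.86782210e-01] 0.1
```

View pics/top0.png

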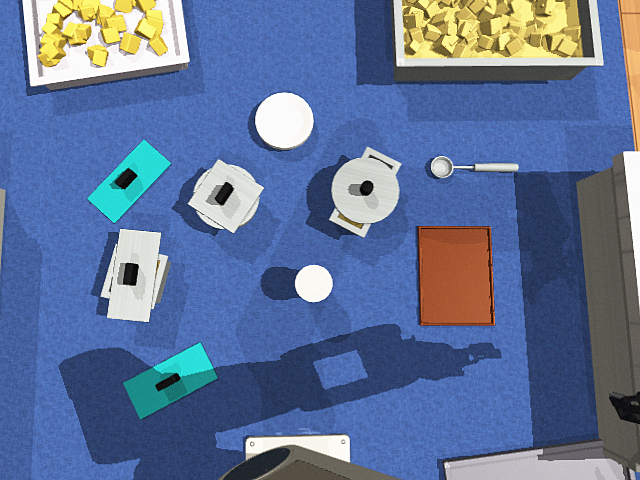

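View pics/scene0.png

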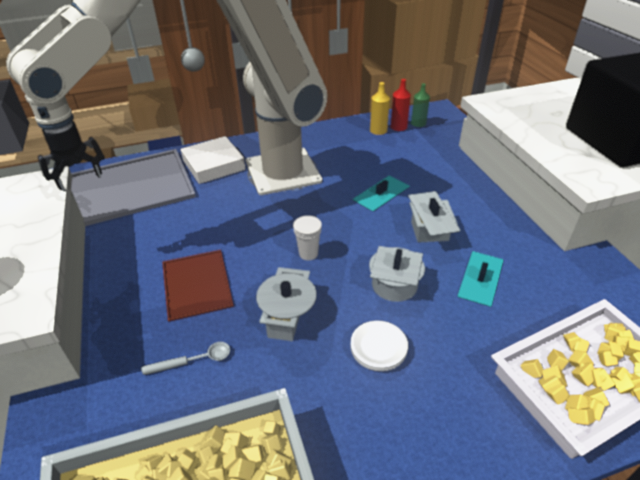

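The lids to move are the steel ones: round at top-view px (365,190) on the oblong pan, square at (226,195) on the round pan, oblong at (133,275) on the square pan. The tray is at (456,275). The oblong lid could be confused with the turquoise look-alikes at (130,180) and (170,380), which I'll leave alone. I'm choosing the steel plate at (133,275) and will check it in a crop.

```bash
cat > h.py <<'E'
import cv2,numpy as np
from scipy.optimize import minimize
from scipy.ndimage import map_coordinates
from workcell import ctrl
def grab(n="top"): return ctrl.get_image(n)
def project(d,P):
    P=np.asarray(P,float).reshape(-1,3); R=cv2.Rodrigues(np.array(d["rvec"],float))[0]
    c=P@R.T+np.array(d["tvec"],float).ravel(); s=c[:,:2]/c[:,2:]
    s=s*(1+d["k1"]*(s**2).sum(1,keepdims=True)); K=np.array(d["mtx"])
    return s*[K[0,0],K[1,1]]+[K[0,2],K[1,2]]
def unproject(d,uv,z):
    K=np.array(d["mtx"]); s0=(np.asarray(uv,float)-[K[0,2],K[1,2]])/[K[0,0],K[1,1]]; s=s0.copy()
    for _ in range(8): s=s0/(1+d["k1"]*(s@s))
    R=cv2.Rodrigues(np.array(d["rvec"],float))[0]; C=-R.T@np.array(d["tvec"],float).ravel(); r=R.T@np.r_[s,1]
    return C+r*(z-C[2])/r[2]
def outline(shape,a,b=None,n=160):
    if shape=="c":
        t=np.linspace(0,2*np.pi,n,endpoint=False); N=np.c_[np.cos(t),np.sin(t)]; return N*a/2,N
    t=np.linspace(-.95,.95,n//4); o=np.ones_like(t); P=[];N=[]
    for s in (1,-1):
        P+=[np.c_[s*o*a/2,t*b/2],np.c_[t*a/2,s*o*b/2]]; N+=[np.c_[s*o,0*o],np.c_[0*o,s*o]]
    return np.vstack(P),np.vstack(N)
def place(P,q):
    c,s=np.cos(q[2]),np.sin(q[2]); return P@np.array([[c,s],[-s,c]])+q[:2]
def fit(d,z,parts,q0,ch=0,spans=((15,5),(4,2)),yaws=None):
    """parts: (shape,a,b,sign,[z]) sign=+1 brighter inside. Returns x,y,yaw,score"""
    img=cv2.GaussianBlur(d["pixels"][:,:,ch].astype(np.float32),(0,0),0.7)
    def cost(q,w):
        c=0
        for p in parts:
            P,N=outline(*p[:3]); zz=p[4] if len(p)>4 else z
            def samp(k):
                uv=project(d,np.c_[place(P+k*N,q),np.full(len(P),zz)]); return map_coordinates(img,[uv[:,1],uv[:,0]],order=1)
            c-=p[3]*np.mean(np.clip(samp(-w)-samp(w),-80,80))
        return c
    best=None
    for yaw in (yaws if yaws is not None else [q0[2]]):
        for dx in (-12,-6,0,6,12):
            for dy in (-12,-6,0,6,12):
                q=[q0[0]+dx,q0[1]+dy,yaw]; c=cost(q,5)
                if best is None or c<best[0]: best=(c,q)
    q=best[1]
    for w in (4,2):
        r=minimize(cost,q,args=(w,),method="Nelder-Mead",options=dict(initial_simplex=np.array(q)+np.array([[0,0,0],[5,0,0],[0,5,0],[0,0,.08]]),xatol=.02,fatol=.01)); q=r.x
    return [round(float(v),3) for v in q]+[round(-r.fun,1)]
LID=dict(round=("c",144,None,1),square=("r",116,116,1),oblong=("r",184,86,1))
PAN=dict(round=[("c",140,None,1),("c",114,None,-1)],square=[("r",112,112,1),("r",86,86,-1)],oblong=[("r",180,82,1),("r",154,56,-1)])
def draw(im,d,z,p,q,col):
    P=outline(*p[:3])[0]
    for u,v in project(d,np.c_[place(P,q),np.full(len(P),z)]): cv2.circle(im,(int(round(u*4)),int(round(v*4))),1,col,-1)
E
cat > m1.py <<'E'
from h import *
d=grab(); px=dict(round=(365,190),square=(226,195),oblong=(133,275)); Y=np.arange(-1.57,1.57,.08)
im=cv2.resize(np.ascontiguousarray(d["pixels"][:,:,::-1]),None,fx=4,fy=4,interpolation=cv2.INTER_CUBIC)
L={}
for k in px:
    g=unproject(d,px[k],75); q=fit(d,75,[LID[k]],[g[0],g[1],0],yaws=[0] if k=="round" else Y); L[k]=q
    print(k,g.round(0),q); draw(im,d,75,LID[k],q,(0,0,255))
    hb=("c",26,None,-1) if k=="round" else ("r",44,16,-1)
    print("  handle top fit",fit(d,111,[hb],q[:3],yaws=[q[2]]))
on=dict(oblong="round",round="square",square="oblong")
for p,l in on.items():
    q=fit(d,70,PAN[p][:1],L[l][:3],yaws=[0] if p=="round" else Y); print("pan",p,q); draw(im,d,70,PAN[p][0],q,(0,200,0))
g=unproject(d,(456,275),8); q=fit(d,8,[("r",220,165,1)],[g[0],g[1],0],yaws=np.arange(-.2,.2,.05)); print("tray",g,q)
q=fit(d,8,[("r",220,165,1)],[g[0],g[1],0],yaws=np.arange(-.2,.2,.05)); draw(im,d,8,("r",220,165),q,(255,0,255))
c=im[480:1360,360:2000]; cv2.imwrite("pics/fit1.png",cv2.resize(c,(800,429),interpolation=cv2.INTER_AREA))
for n in ("cups",(313,283),108),("plates",(284,121),32): print(n[0],unproject(d,n[1],n[2]))
E
python3 m1.py; python3 -c "
from h import *
cv2.imwrite('pics/wrist0.png',grab('wrist')['pixels'][:,:,::-1])"
```

```text
round [ 620. -153.   75.] [620.805, -153.273, 0.106, np.float64(69.2)]
  handle top fit [617.486, -150.595, 0.111, np.float64(67.9)]
square [614. 140.  75.] [618.595, 145.853, 0.987, np.float64(32.1)]
  handle top fit [602.998, 153.18, 1.022, np.float64(30.9)]
oblong [450. 329.  75.] [451.936, 326.934, -0.124, np.float64(63.7)]
  handle top fit [449.585, 316.644, -0.08, np.float64(59.5)]
pan oblong [619.859, -153.806, -0.503, np.float64(54.3)]
pan round [613.107, 140.939, -0.011, np.float64(67.2)]
pan square [448.512, 327.599, 1.332, np.float64(48.5)]
tray [ 440.70034609 -357.01851083    8.        ] [441.703, -356.986, -0.025, np.float64(63.7)]
cups [425.87222527 -38.54942627 108.        ]
plates [790.24437812  17.85358603  32.        ]
```

View pics/fit1.png

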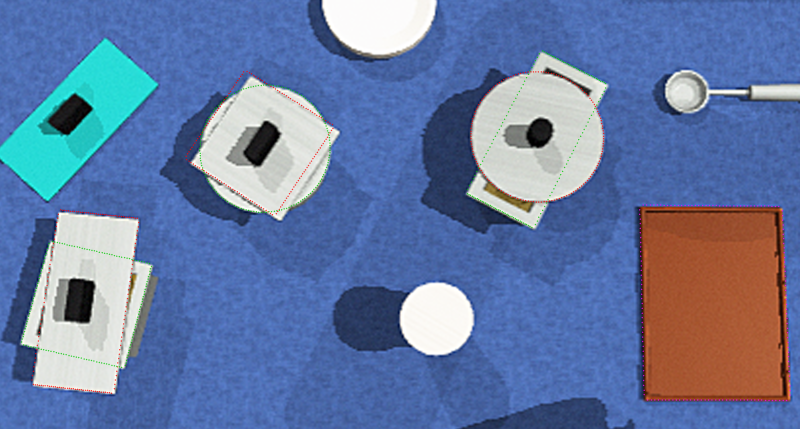

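The fits match the picture well for the round and oblong lids, all three pans and the tray. The red outline for the square lid sits about 8 mm up-left of its plate, so I'll refit it from its corners, which centre on px (226,195). The chosen oblong lid at crop (85,302) is plain steel, so it is not a turquoise look-alike. The first move is the round lid to the tray.

```bash
cat > mv.py <<'E'
from h import *
UP=235
def best(p,yaws):
    c=[]
    for y in yaws:
        y=(y+np.pi)%(2*np.pi)-np.pi
        j=ctrl.solve_ik(p,[np.pi,0,y])
        if j is not None: c.append((abs(j[5]),y))
    return min(c)[1]
def pick(x,y,yaws,z=70):
    w=best([x,y,UP],yaws); ctrl.reach([x,y,UP],[np.pi,0,w])
    ctrl.move_straight([x,y,z+45],max_speed=150); hit=ctrl.move_straight([x,y,z+13],max_speed=50,until_force=8)
    ctrl.clamp(); print("width",ctrl.get_gripper_width(),"F",ctrl.get_finger_force(),"hit",hit,"pos",np.round(ctrl.get_position(),1))
    ctrl.move_straight([x,y,z+40],max_speed=60); ctrl.move_straight([x,y,UP],max_speed=150)
    print("lifted",ctrl.get_gripper_width(),np.round(ctrl.get_force(),1),"t",ctrl.get_time()); return w
def put(x,y,yaws,z=70):
    w=best([x,y,UP],yaws); ctrl.reach([x,y,UP],[np.pi,0,w])
    ctrl.move_straight([x,y,z+28],max_speed=150); hit=ctrl.move_straight([x,y,z+8],max_speed=25,until_force=5)
    p=ctrl.get_position(); print("put hit",hit,np.round(p,1)); ctrl.let_go()
    ctrl.move_straight([x,y,p[2]+60],max_speed=100); ctrl.move_straight([x,y,UP],max_speed=150); print("t",ctrl.get_time())
E
python3 - <<'E'
from mv import *
d=grab(); print("square refit",fit(d,75,[LID["square"]],[614,140,-.59],yaws=[-.65,-.59,-.53]))
Y=np.arange(0,3.1,.3)
pick(620.8,-153.3,Y); put(441.7,-357,Y,z=4)
d=grab(); print(fit(d,70,PAN["oblong"],[619.9,-153.8,-.503],yaws=[-.55,-.5,-.45]),fit(d,70,PAN["oblong"][:1],[619.9,-153.8,-.503],yaws=[-.55,-.5,-.45]))
print("round lid",fit(d,9,[LID["round"]],[441.7,-357,0]))
cv2.imwrite("pics/top1.png",d["pixels"][:,:,::-1])
E
```

```text
square refit [618.523, 145.733, -0.583, np.float64(32.2)]
width 0.25983799966125465 F 0.0 hit False pos [ 620.8 -153.3   83. ]
lifted 0.02150240365284761 [-0.9  0.3 -0. ] t 6.4083
put hit False [ 441.8 -357.1   12.1]
t 12.675
[619.591, -153.569, -0.495, np.float64(96.2)] [619.863, -153.783, -0.507, np.float64(54.2)]
round lid [435.457, -345.117, 0.026, np.float64(8.4)]
```

View pics/top1.png

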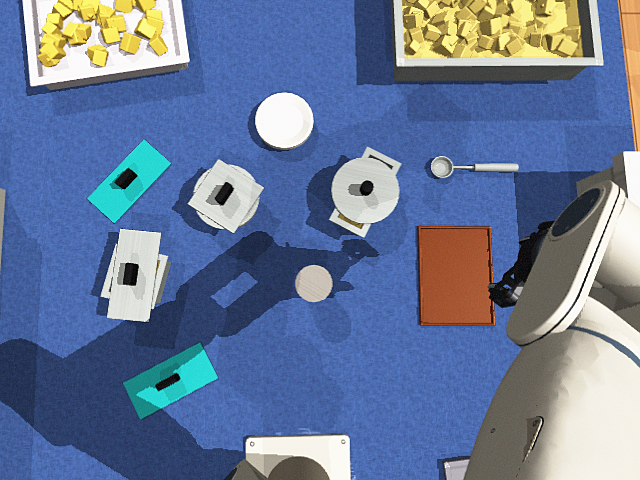

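The gripper closed to about 0 mm, so it missed the knob. The round lid is still at px (365,190). The gripper shows near (500,290), so I'll compare that with where the TCP should project.

```bash
python3 - <<'E'
from mv import *
p=ctrl.get_position(); print(p,ctrl.get_tool_rot())
for n in ("top","scene"):
    d=grab(n); print(n,project(d,[p,p-[0,0,60],p+[0,0,100]]).round(0).tolist(), "lid",project(d,[[620.8,-153.3,75]]).round(0), "knob top",project(d,[[620.8,-153.3,111]]).round(0),"pan0,base",project(d,[[620.8,-153.3,0],[0,0,0]]).round(0))
# hover beside the knob and look
ctrl.reach([620.8,-153.3,140],[np.pi,0,0.6])
s=grab("scene")["pixels"][180:380,180:420,::-1]; t=grab("top")["pixels"][90:290,260:500,::-1]
w=cv2.resize(np.ascontiguousarray(grab("wrist")["pixels"][:,:,::-1]),(396,297))
cv2.imwrite("pics/hov.png",cv2.resize(np.hstack([s,t]),(800,333),interpolation=cv2.INTER_CUBIC)); cv2.imwrite("pics/hovw.png",w)
E
```

```text
[ 441.14921758 -356.53435059  233.82774749] [-3.13947536e+00 -4.20819740e-05  9.00026180e-01]
top [[496.0, 268.0], [483.0, 270.0], [521.0, 264.0]] lid [[365. 190.]] knob top [[368. 186.]] pan0,base [[361. 197.]
 [297. 489.]]
scene [[177.0, 216.0], [183.0, 235.0], [168.0, 181.0]] lid [[285. 295.]] knob top [[284. 284.]] pan0,base [[287. 315.]
 [282. 172.]]
```

View pics/hov.png

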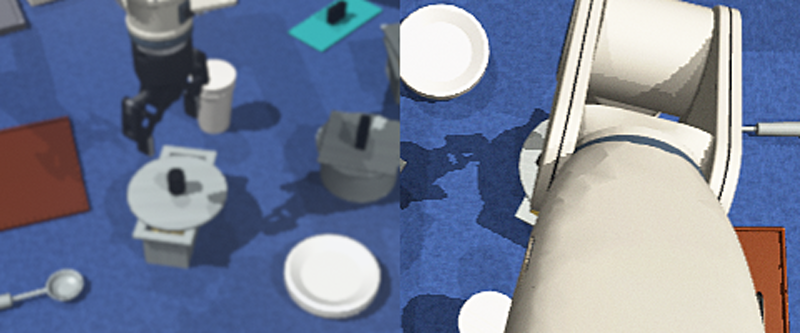

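View pics/hovw.png

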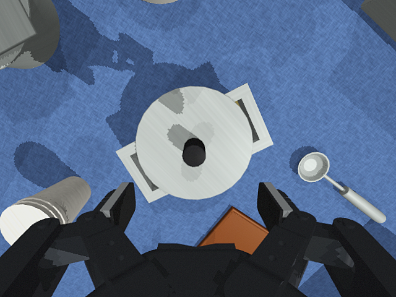

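The hover view shows the gripper well short of the lid, on the robot's side and close to the cups. The lid is at wrist full-res px (313,243), ahead of the fingers. I need the offset between the reported and the real TCP.

```bash
python3 - <<'E'
from mv import *
ctrl.move_straight([620.8,-153.3,235])
p=np.array(ctrl.get_position()); print(p,np.round(ctrl.get_joint_positions(),3),ctrl.get_tool_rot(),ctrl.get_time())
d=grab("wrist"); R=cv2.Rodrigues(np.array(d["rvec"],float))[0]; print("wristcam C",-R.T@np.array(d["tvec"]).ravel(),"axes",R.round(3).tolist())
q=project(d,[[620.8,-153.3,75],[620.8,-153.3,111]]); print("wrist pred plate, knob top",q.round(0).tolist())
s=grab("scene"); print("scene TCP pred",project(s,[p,p+[0,0,100]]).round(0), "start TCP",project(s,[[235.8,-578.8,196]]).round(0))
a=s["pixels"][60:360,140:440,::-1]
a=cv2.resize(a,(600,600),interpolation=cv2.INTER_CUBIC); cv2.imwrite("pics/s2.png",a)
cv2.imwrite("pics/w2.png",d["pixels"][:,:,::-1])
E
```

```text
[ 620.1392135  -153.28260277  234.23157369] [-0.261  0.405  1.563 -0.     1.174  0.71 ] [-3.14067311e+00  8.23727089e-04  5.99783208e-01] 14.8667
wristcam C [ 678.80549744 -114.70309613  413.78373761] axes [[0.564, -0.826, -0.001], [-0.793, -0.542, 0.277], [-0.229, -0.156, -0.961]]
wrist pred plate, knob top [[316.0, 214.0], [316.0, 222.0]]
scene TCP pred [[280. 245.]
 [277. 209.]] start TCP [[ 86. 198.]]
```

View pics/s2.png

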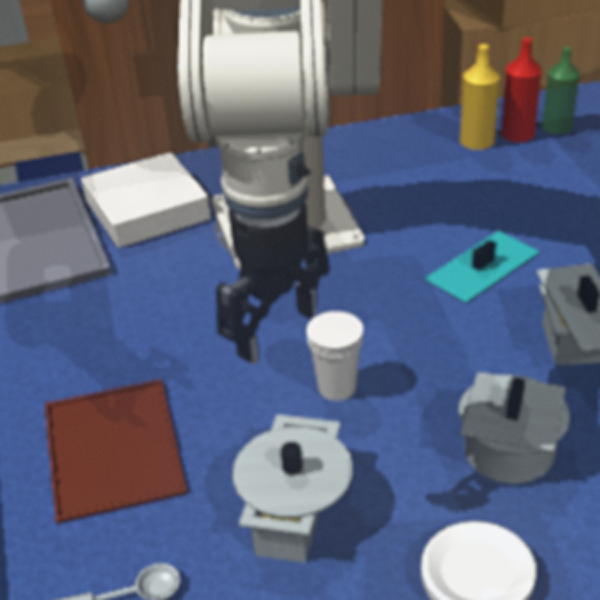

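View pics/w2.png

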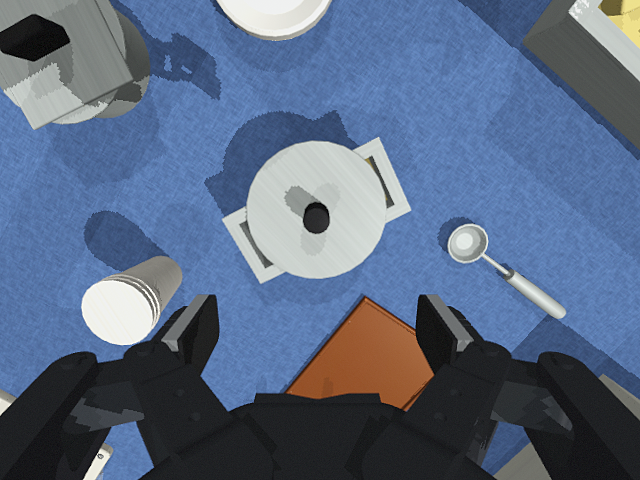

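```bash
cat > tri.py <<'E'
from h import *
def ray(d,uv):
    a=unproject(d,uv,0); R=cv2.Rodrigues(np.array(d["rvec"],float))[0]; C=-R.T@np.array(d["tvec"],float).ravel(); v=a-C; return C,v/np.linalg.norm(v)
def tri(a,b):
    (A,u),(B,v)=a,b; s=np.linalg.lstsq(np.c_[u,-v],B-A,rcond=None)[0]; P,Q=A+u*s[0],B+v*s[1]; return (P+Q)/2,np.linalg.norm(P-Q)
E
python3 - <<'E'
from tri import *
w,s=grab("wrist"),grab("scene"); p=np.array(ctrl.get_position()); print(p)
for a,b in (((205,297),(293,215)),((430,297),(265,237)),((317,297),(279,226))): print(tri(ray(w,a),ray(s,b)))
print(project(w,[p,p+[0,0,13],p+[0,0,50]]).round(0),project(s,[p,p+[0,0,13],p+[0,0,50]]).round(0))
R=cv2.Rodrigues(np.array(w["rvec"],float))[0];C=-R.T@np.array(w["tvec"]).ravel(); print((C-p), "tool y",[np.sin(.6),-np.cos(.6)])
ctrl.clamp(); w,s=grab("wrist"),grab("scene")
cv2.imwrite("pics/cl.png",np.hstack([cv2.resize(w["pixels"][240:400,230:400,::-1],(400,376)),cv2.resize(s["pixels"][170:290,220:348,::-1],(400,376))]))
E
```

```text
[ 620.12226313 -153.13574243  233.64588669]
(array([ 607.3453942 , -113.84391723,  298.17655485]), np.float64(6.355911432220817))
(array([ 653.73052909, -187.0429026 ,  293.37567834]), np.float64(6.884223440929958))
(array([ 628.35484443, -150.42936088,  292.90664424]), np.float64(7.327147011531523))
[[315. 271.]
 [315. 280.]
 [314. 313.]] [[280. 245.]
 [280. 241.]
 [279. 228.]]
[ 58.67285855  38.52643606 179.38492472] tool y [np.float64(0.5646424733950354), np.float64(-0.8253356149096783)]
```

View pics/cl.png

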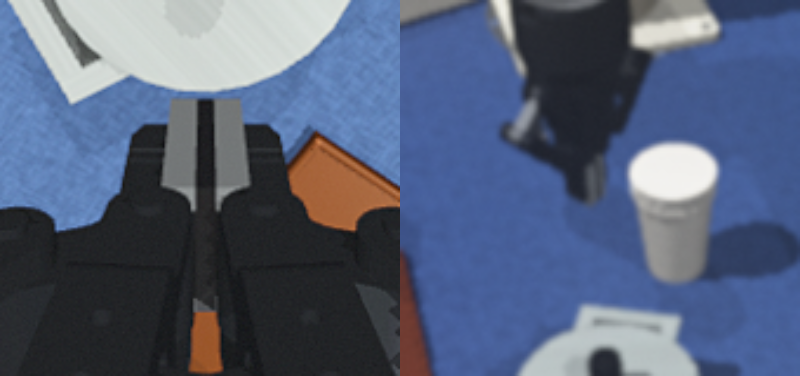

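Closed tips appear at scene px (280,234) and wrist px (318,282). The TCP is predicted at (280,245) and (315,271), so the real tips seem 30–45 mm higher than reported. A gentle touch on the bare tray floor (z = 4) will give that offset exactly.

```bash
python3 - <<'E'
from mv import *
w,s=grab("wrist"),grab("scene"); p=np.array(ctrl.get_position()); f=np.array([.836,.549,0])
for h in (0,15,30,45): print(h,project(w,p+11*f+[0,0,h]).round(0),project(s,p+11*f+[0,0,h]).round(0))
ctrl.reach([441,-357,120],[np.pi,0,.6]); ctrl.move_straight([441,-357,20],max_speed=120)
try: hit=ctrl.move_straight([441,-357,-50],max_speed=25,until_force=5)
except ctrl.MotionError as e: print(e); hit=None
print("hit",hit,ctrl.get_position(),np.round(ctrl.get_force(),1),ctrl.get_time())
s=grab("scene")["pixels"]; w=grab("wrist")["pixels"]
cv2.imwrite("pics/touch.png",np.hstack([cv2.resize(s[200:360,120:300,::-1],(400,356)),cv2.resize(w[:,:,::-1],(400,356))]))
ctrl.move_straight([441,-357,120])
E
```

```text
0 [[315. 253.]] [[284. 247.]]
15 [[315. 262.]] [[284. 242.]]
30 [[315. 272.]] [[283. 237.]]
45 [[315. 285.]] [[283. 232.]]
hit True [ 441.01544635 -357.01388945  -31.21777519] [-1.4  0.   7.3] 20.0083
```

View pics/touch.png

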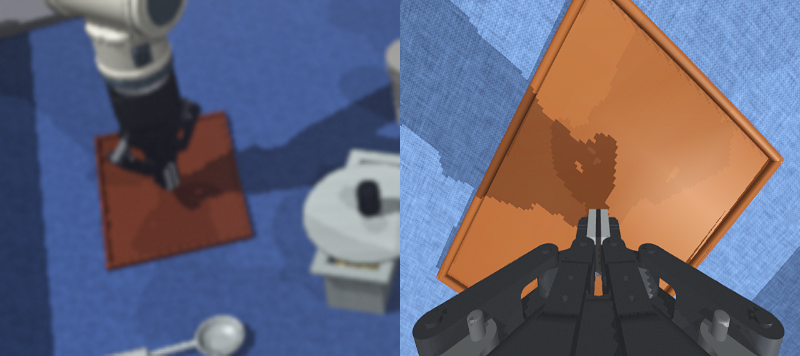

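```bash
python3 - <<'E'
from mv import *
s=grab("scene"); print(unproject(s,(196.5,285),4), project(s,[[441,-357,4]]))
p=np.array(ctrl.get_position()); w=grab("wrist"); f=np.array([.836,.549,0])
g=unproject(w,(317,280),p[2]+35)-p; print("tip front edge rel TCP fwd",g@f, "side",g@[.549,-.836,0])
w=grab("wrist"); R=cv2.Rodrigues(np.array(w["rvec"],float))[0]; print(-R.T@np.array(w["tvec"]).ravel()-p)
E
```

```text
[ 449.10855162 -354.26319364    4.        ] [[195.05952925 283.13777836]]
tip front edge rel TCP fwd 9.187640341410203 side 1.115475047510421
[ 58.95209502  38.20734346 179.51813114]
```

The offset is purely vertical: the real tips are 35 mm above the reported TCP, and x and y agree. I'll correct heights by −35 mm and pick the round lid again.

```bash
sed -i 's/^UP=235/UP=205; DZ=-35/; s/z+45\]/z+DZ+45]/; s/z+13\]/z+DZ+13]/; s/z+40\]/z+DZ+40]/; s/z+28\]/z+DZ+28]/; s/z+8\]/z+DZ+6]/' mv.py; grep -c DZ mv.py; python3 - <<'E'
from mv import *
ctrl.let_go(); Y=np.arange(0,3.1,.3)
pick(619.8,-152.8,Y); put(441.4,-357,Y,z=4)
ctrl.reach([520,200,UP],[np.pi,0,best([520,200,UP],[1,1.5,2])])
d=grab(); print("oblong pan",fit(d,70,PAN["oblong"],[619.9,-153.8,-.503],yaws=[-.55,-.5,-.45]),fit(d,70,PAN["oblong"][:1],[619.9,-153.8,-.503],yaws=[-.55,-.5,-.45]))
print("round lid",fit(d,9,[LID["round"]],[441.4,-357,0]),ctrl.get_time())
w=grab("wrist"); print("wrist square",fit(w,75,[LID["square"]],[614,140,-.59],yaws=[-.65,-.59,-.53]))
print("wrist oblong",fit(w,75,[LID["oblong"]],[451.9,326.9,-.124],yaws=[-.2,-.12,-.05]))
cv2.imwrite("pics/ab.png",np.hstack([cv2.resize(d["pixels"][:,:,::-1],(400,300)),cv2.resize(w["pixels"][:,:,::-1],(400,300))]))
E
```

```text
4
width 24.0438833184879 F 58.986952900886536 hit False pos [ 620.2 -152.9   48.5]
lifted 24.106295292875835 [ 0.2 -1.2 -3.3] t 27.275
put hit True [ 441.3 -357.   -17.6]
t 33.0833
oblong pan [618.708, -153.112, -0.491, np.float64(134.4)] [619.9, -153.8, -0.5, np.float64(80.0)]
round lid [442.612, -356.79, 0.046, np.float64(63.9)] 35.1583
wrist square [614.738, 139.033, -0.587, np.float64(43.6)]
wrist oblong [451.557, 329.193, -0.122, np.float64(43.1)]
```

View pics/ab.png

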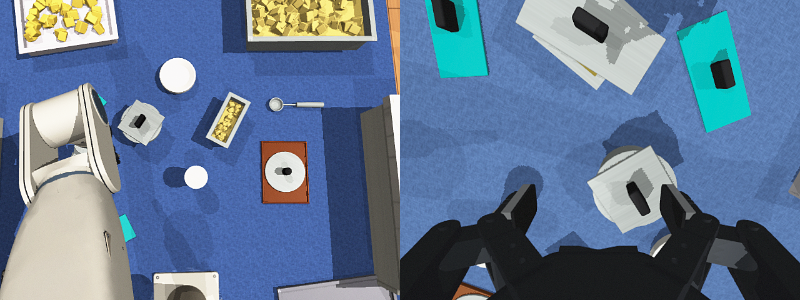

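The round lid now rests on the tray, left panel about (285,172), and the oblong pan at about (228,120) is uncovered. Next is the oblong lid to the oblong pan.

```bash
python3 - <<'E'
from mv import *
tl,tp=-.123,-.497
w=pick(451.7,327.6,[tl,tl+np.pi]); put(619.4,-153.5,[w+tp-tl,w+tp-tl+np.pi])
ctrl.reach([470,-300,UP],[np.pi,0,best([470,-300,UP],[0,.5,1])])
d=grab(); print("oblong lid",fit(d,75,[LID["oblong"]],[619.4,-153.5,tp],yaws=[-.55,-.5,-.45]))
print("square pan",fit(d,70,PAN["square"],[448.5,327.6,1.332],yaws=[1.28,1.33,1.38]),fit(d,70,PAN["square"][:1],[448.5,327.6,1.332],yaws=[1.28,1.33,1.38]))
print("round lid",fit(d,9,[LID["round"]],[441.4,-357,0]))
wi=grab("wrist"); print("wrist oblong lid",fit(wi,75,[LID["oblong"]],[619.4,-153.5,tp],yaws=[-.55,-.5,-.45]),ctrl.get_time())
cv2.imwrite("pics/ac.png",np.hstack([cv2.resize(d["pixels"][:,:,::-1],(400,300)),cv2.resize(wi["pixels"][:,:,::-1],(400,300))]))
E
```

```text
width 15.167721279156144 F 59.51688051223755 hit False pos [452.  327.8  48.4]
lifted 14.784649371899784 [-1.   0.4 -3.1] t 39.9917
put hit True [ 619.5 -153.5   48.3]
t 45.7917
oblong lid [619.166, -154.069, -0.5, np.float64(78.3)]
square pan [448.874, 328.392, 1.321, np.float64(146.1)] [449.024, 328.279, 1.312, np.float64(80.0)]
round lid [442.255, -358.154, 0.071, np.float64(40.3)]
wrist oblong lid [619.43, -153.174, -0.504, np.float64(29.6)] 47.0917
```

View pics/ac.png

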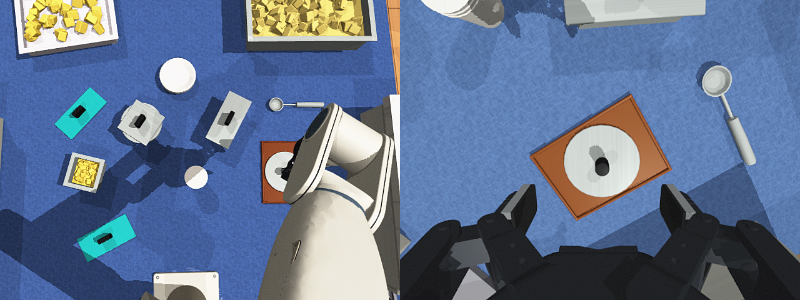

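The oblong lid sits squarely on its pan, left panel (228,117), within about 0.5 mm. The square pan at (85,172) is uncovered. Next are the square lid, then the round lid.

```bash
python3 - <<'E'
from mv import *
tl,tp=-.587,1.318; k=[i*np.pi/2 for i in range(4)]
w=pick(614.4,139.5,[tl,tl+np.pi]); put(448.9,328.2,[w+tp-tl+a for a in k])
ctrl.reach([470,-300,UP],[np.pi,0,best([470,-300,UP],[0,.5,1])])
d=grab(); print("square lid",fit(d,75,[LID["square"]],[449,328,tp],yaws=[1.26,1.32,1.38]))
q=fit(d,70,PAN["round"],[613,141,0]); print("round pan",q,fit(d,70,PAN["round"][:1],[613,141,0]))
wi=grab("wrist"); r=fit(wi,9,[LID["round"]],[441.8,-357.3,0]); print("round lid",r)
cv2.imwrite("pics/ad.png",d["pixels"][:,:,::-1]); print(ctrl.get_time())
E
```

```text
width 14.799033257709956 F 59.300676584243774 hit False pos [614.7 139.6  48.4]
lifted 14.891877711661008 [-0.9 -0.2 -2.5] t 52.8167
put hit True [448.9 328.2  48.3]
t 57.75
square lid [446.999, 327.581, 1.317, np.float64(80.0)]
round pan [611.743, 140.894, 0.13, np.float64(142.7)] [613.0, 141.0, 0.0, np.float64(80.0)]
round lid [442.632, -357.352, 0.09, np.float64(58.6)]
60.0917
```

View pics/ad.png

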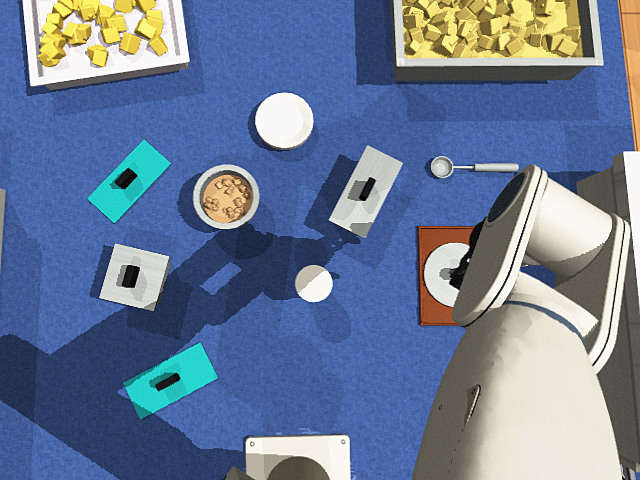

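The square lid is on the square pan at px (135,277), aligned within about 2 mm. The round pan at (226,197) is open, so the round lid goes there.

```bash
python3 - <<'E'
from mv import *
Y=np.arange(0,3.1,.3)
pick(442,-357.2,Y,z=4); put(612.4,141,Y)
ctrl.reach([470,-300,UP],[np.pi,0,best([470,-300,UP],[0,.5,1])])
d=grab(); s=grab("scene")
im=cv2.resize(np.ascontiguousarray(d["pixels"][:,:,::-1]),None,fx=4,fy=4,interpolation=cv2.INTER_CUBIC)
for k,q in dict(round=[612.4,141,0],square=[448.9,328.2,1.318],oblong=[619.4,-153.5,-.497]).items():
    print(k,fit(d,75,[LID[k]],q,yaws=[q[2]]),fit(s,75,[LID[k]],q,yaws=[q[2]])); draw(im,d,75,LID[k],q,(0,0,255))
print(ctrl.get_time(),ctrl.get_gripper_width())
a=cv2.resize(im[480:1360,360:1720],(618,400),interpolation=cv2.INTER_AREA); b=cv2.resize(s["pixels"][150:400,230:542,::-1],(182,146))
b=s["pixels"][170:370,240:540,::-1]; b=cv2.resize(b,(300,200)); c=np.zeros((600,618,3),np.uint8); c[:400]=a; c[400:,:300]=b; cv2.imwrite("pics/fin.png",c)
E
```

```text
width 24.355752991094754 F 58.850340843200684 hit False pos [ 442.2 -357.3  -17.6]
lifted 24.63533578283466 [-0.9  0.2 -2.8] t 65.3083
put hit True [612.3 141.   48.4]
t 71.1
round [612.4, 141.0, 0.0, np.float64(80.0)] [611.714, 143.659, 0.061, np.float64(46.6)]
square [446.999, 327.548, 1.318, np.float64(80.0)] [446.229, 330.326, 1.315, np.float64(37.2)]
oblong [618.925, -154.207, -0.5, np.float64(78.2)] [618.925, -151.912, -0.493, np.float64(43.7)]
72.8917 85.41706977090638
```

View pics/fin.png

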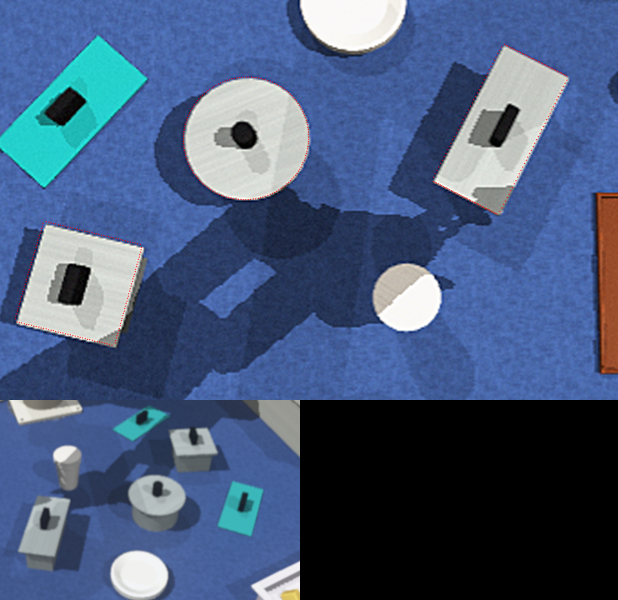

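All three lids lie flat on their matching pans: crop px (247,139) round, (80,285) square, (502,129) oblong. The pan outlines line up within about 2 mm, the cups, plates and turquoise pieces haven't moved, and the gripper is open and clear. Handing in.

```bash
python3 -c "
from workcell import ctrl
print(ctrl.job_done())"
```

```text
the job is handed in; nothing more can be done
None
```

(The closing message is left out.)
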